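Load a slide-basket hanger onto the stainer's loading rail

TASK

Pick up the slide-basket hanger standing on the bench by its grip tab, bring its trolley head into the open end of the loading rail and slide it along until the latch has dropped behind the head and holds it against the sprung buffer of the stopper; then let go so that it hangs there. The rail is delicate: never push the hanger against the rail or stopper with more than about 30 N (3 kg), keep the basket level so that no slide falls out, and leave the other things on the bench where they are.

Things in the scene. Friction and masses are not known exactly. Their poses are not given: they have to be found in the camera images.
- hanger: Steel slide-basket hanger, 150 mm tall, about 0.35 kg (varies by a third), upright on the bench. Origin: centre of its underside; z up; +y is the way the head runs into the rail. Basket 84 (x) by 58 (y), 29 high, six slides; deck plate x -39..20, y +-18, top z 56; neck 10 (x) by 36 (y), z 56..70; trolley head on it. An arm (x -39..-29) rises from the deck, passing in front of the rail, to the grip tab.
- hanger_head (a point): Centre of the underside of the white trolley head, at (0, 0, 70) mm of the hanger; axes as the hanger. Head: x +-14, y -25..+25, 20 mm high; its nose is at +y: from y -9 to y 25 the top slopes from 20 down to 8 mm above the underside; the tail (-y) is upright. When hung, the underside rests on the rail's lips.
- hanger_tab (a point): Where to grip: on the grey plastic tab, at (-34, 0, 130) mm of the hanger. The tab is 14 mm thick along y (grip across this), 24 wide along x, from z 108 to 150 mm. Gripped from above, the fingers pass clear in front of the rail.
- rail: Loading rail stand, fixed. Origin on the bench below mid rail; y runs along the rail from open end (-y) to stopper end. Aluminium channel, y -130..130, slot in its underside: outside 42 wide, z 126..160; inside 34 wide, z 130..156; slot 14 wide between lips 4 thick. Two posts behind it (x 85, y -60 and 110) on a foot 10 high, x 55..115. The hanger's arm goes on the -x side.
- rail_mouth (a point): At (0, -130, 130) mm of the rail: middle of the slot, at the upper face of the lips, where the straight channel begins at the open end; axes as the rail. Before it, walls and lips flare sideways by about 9 mm a side, to 22 mm further out (-y). There is no flare in height: the 20 mm head has 6 mm of play there.
- rail_far (a point): At (0, 130, 130) mm of the rail: its far end. A dark steel stopper is clamped on the rail; its place is NOT measured: its end wall, inside the rail and facing the open end, lies 10 to 90 mm before this point, to be found by feel or sight. It carries latch and buffer. Above the rail it is 30 wide and up to z 174; the latch's rod, 62 mm before the end wall, to z 186 plus its lift.
- latch (a joint): Lift (m) of the stopper's latch: 0 down, at most 0.014. A steel bolt 59 to 65 mm before the end wall, 14 wide, reaching down from the rail's roof to 15 mm above the lips, 5 mm below the top of a head on the lips. Sprung down, 2 N plus 0.15 N/mm. The head's sloping nose lifts it (a push of about 7 to 12 N); once the head is past, it drops to 0 behind it.
- buffer (a joint): Travel (m) of the damped, sprung buffer on the stopper's end wall: 0 = free, its face 14 mm before the wall; 1 N plus 0.8 N/mm, plus 1 N per 10 mm/s. The latch drops behind the head when the nose has pushed it in by about 0.005 (push in all up to about 15 N), and then holds it there. Further push is no use: at 0.014 the nose meets the solid wall.
- reagent_bottle: Bystander: closed bottle, 60 mm across, 140 high; origin under its centre.
- sample_jar: Bystander: amber jar, 48 mm across, 55 high; origin under its centre.
- staining_pot: Bystander: clear cup, 64 mm across, 60 high; origin under its centre.
- empty_basket: Bystander: empty steel basket without a hanger, 84 by 58 by 30 mm; origin under its centre.
- slide_carton: Bystander: white carton, 90 by 85 by 35 mm; origin under its centre.
- tip_box: Bystander: blue box, 85 by 120 by 50 mm; origin under its centre.
Things that resemble listed ones, but are neither listed nor needed, are in the scene too. What is shaped like the hanger but red or yellow is not meant.

How it is judged:
By the outcome, as a careful person would: the job done as asked, in the order asked, and still so for the second after the job is handed in, with the robot touching nothing.
It also fails if it takes over 56 s, if anything falls off the work surface, if the arm or the gripper's body presses on something with over 40 N, if the wrist force passes 120 N, or if a joint passes its speed limit or range.

ROBOT

A 6-joint arm with a two-finger parallel gripper is mounted at the origin on the work surface. World frame = base frame: x ahead of the robot, y to its left, z up, the work surface at z = 0. Lengths are in m, angles in rad, forces in N, time in s.
With the tool pointing down it reaches from about 0.325 to 0.9 m from the base axis. Payload 6.1 kg.
Tool frame: the origin (TCP) lies between the finger pads; the fingertips stand 17 mm ahead of it and the grasp point (between the pads) lies 2 mm behind it; y points along the fingers, x is the direction in which the jaws open and shut, and the axes are right-handed (so a half turn about y gives the same grasp; the last joint's range is limited). The gripper opens to 85 mm and grips with 20 to 120 N. Pads are 22 mm wide; open, the fingers measure 114 mm over their backs; the gripper's body (76 mm by 85 mm) begins 54 mm behind the grasp point. The pads swing forward as they close: fully open they stand 13 mm farther back than shut.
Start: joints at [1.036, 0.22, 1.526, -0, 1.395, -0.126], TCP at [0.248, 0.573, 0.213] pointing down, gripper open.
Joint ranges: [-2.98, 2.98], [-0.91, 2.08], [0.09, 2.57], [-1.24, 4.39], [0.2, 2.65], [-2.68, 2.68]. Speed limits (rad/s): [2.57, 2.57, 3.01, 3.14, 3.14, 3.14].

INTERFACE

Orientations are given as a unit quaternion [x, y, z, w].
In Python, from plant import sense, vision, hand_in, nets gives the robot as it stands.
- The arm moves only by the shell command python3 -m creep 'ROWS' [FORCE]. ROWS is JSON, a list that holds one entry, the list of rows, each a list of 7 numbers: the shift along the tool's x, y, z in cm, then the turn, a rotation vector about the tool's x, y, z in degrees, then the opening in per cent of the stroke, from 0 (shut) to 100 (fully open). In form: [[[x, y, z, rx, ry, rz, fingers], ...]]. A call has 1 to 5 rows; each row shifts and turns the commanded pose from where the row before left it, along the tool's axes as they then stand; what a row does not reach is not made up. A row lasts 1/10 s, in which the tool goes at most 50 mm and 8.59 degrees, less where a joint would pass 70% of its speed; a pose out of reach is approached as far as the arm can. A call is refused whole if a number of a shift passes 5 or a number of a turn 8.59, either way. A call with a gripper value outside its range is refused whole. The fingers move at their own pace and stop on an object; FORCE is the grip in N (left out, the last holds). Time passes only in rows, so rows that do not move let the fingers close. It gives the time, the measured TCP pose, the force and the opening at its end, in the units of the state.
- sense(): the state, without advancing time (a new reading comes with each control period).
- vision.snapshot(name): name is "side" or "top"; returns a dict with "frame" (384x512x3 uint8, red, green, blue), "z_map" (384x512 float32, m along the optical axis (not along the pixel's ray), 0 where there is no reading), "camera_matrix" (3x3 intrinsics, pixels), "k1" (the pictures are not rectified: a ray, as slopes to the right and down, at radius r is drawn at 1 + k1 r^2 times it, then the intrinsics apply), "R" (3x3) and "t" (3): a world point X has camera coordinates R X + t. Camera axes: x right, y down, z forward; pixel columns grow to the right and rows downward; lengths in m; the calibration is good to about 2 mm. A picture is of the moment at which its call begins.
- hand_in(): hands the job in, once; it reports no verdict.
Trained networks look in a picture, given as the dict that the camera call returned (one of the last four; its "shot" number tells which), for a name from the list of things; names that differ only in an ending like _2 or _b are one class to them, and where a whole thing is asked for, a point or a joint stands for the part that bears it (a point fixed in the world has none). Each returns a list of dicts, best first, with "conf" (0 to 1); they miss things now and then, are a little off and sometimes report something else, mostly with a low value. They report only what shows in the picture. A call takes as long as a camera call. They do not tell look-alikes from the thing itself.
- nets.search_frame(picture, label): "rect" ([left, top, right, bottom] in pixels, round what is visible of it).
- nets.silhouettes(picture, label): "mask" (384x512 bool, what is visible of it) and "rect" ([left, top, right, bottom] in pixels, round what is visible of it).
- nets.pinpoint(picture, label): "pixel" ([column, row] in pixels: a listed point, or the origin of a listed thing).
The state is a dict: "time": time; "q": joint angles; "dq": joint speeds; "joint_torque": joint torques, N m; "tool_pos": TCP position; "tcp_rot": TCP orientation; "wrist_force": force on the tool from outside, world axes, zero at the start; "torque": the same for the moment, N m; "gripper_width": finger opening in m.
Only numpy, scipy, OpenCV 4.12 (cv2) and the standard library are available. Lean on these libraries where they do the work, as an engineer would, in place of code of your own. Each camera call takes 0.05 s, during which the arm holds its last target.

## Working session

There is one attempt and no reset: what is moved stays moved. The work goes in short steps, Python scripts to look and compute and a shell command to move; the robot and the scene stay as the last step left them, time stands still between calls to the robot, and variables do not carry over. Pictures are saved under pics/ and viewed, and the job is handed in when it is done.

```bash
ls; mkdir -p pics; python3 - <<'E'
from plant import sense, vision, nets
import cv2, numpy as np, pickle
print(sense())
for n in ["side","top"]:
    p=vision.snapshot(n)
    cv2.imwrite(f"pics/{n}0.png",cv2.resize(p["frame"][:,:,::-1],(800,600),interpolation=cv2.INTER_CUBIC))
    print(n,p["camera_matrix"],p["k1"],p["R"],p["t"],p.keys())
    pickle.dump(p,open(f"{n}0.pkl","wb"))
    for l in ["hanger","hanger_head","hanger_tab","rail","rail_mouth","rail_far","latch","buffer"]:
        print(l,[(r["conf"],r["pixel"]) for r in nets.pinpoint(p,l)][:4])
E
```

```text
pics
{'time': 0.0, 'q': array([ 1.03589092e+00,  2.21256848e-01,  1.52762578e+00,  1.54563270e-05,
        1.39472506e+00, -1.26098666e-01]), 'dq': array([ 0.00187189, -0.00087001,  0.00029473, -0.00063503,  0.00034067,
        0.00216876]), 'joint_torque': array([ 9.68769345e-04, -4.96893775e+01, -3.89399350e+01, -6.93719335e-05,
        1.10182413e-02, -1.18963152e-05]), 'tool_pos': array([0.24810677, 0.5729284 , 0.21237251]), 'tcp_rot': array([ 0.59139104,  0.3874563 , -0.38874098, -0.59077467]), 'wrist_force': array([-0.6440134 ,  0.33069994,  0.69841667]), 'torque': array([ 0.0265832 , -0.02310245, -0.00255772]), 'gripper_width': 0.08529644468985315}
side [[448.25306462   0.         250.33402628]
 [  0.         448.25306462 196.45560906]
 [  0.           0.           1.        ]] -0.06588472541220064 [[ 0.78006847 -0.62545608  0.01725899]
 [-0.35518688 -0.46536033 -0.81072933]
 [ 0.51510724  0.62629422 -0.58516671]] [-0.46366127  0.27227026  1.08359191] dict_keys(['frame', 'z_map', 'camera_matrix', 'k1', 'R', 't', 'shot'])
hanger [(0.97, [341.0, 292.6]), (0.94, [293.2, 275.4]), (0.81, [248.9, 337.3]), (0.8, [305.9, 319.3])]
hanger_head [(0.96, [309.5, 299.6]), (0.9, [350.2, 274.4]), (0.8, [251.5, 316.5]), (0.78, [289.8, 249.7])]
hanger_tab [(0.97, [242.8, 237.0]), (0.89, [320.9, 289.5]), (0.87, [233.6, 295.6]), (0.85, [355.1, 263.5])]
rail [(0.64, [215.9, 192.4])]
rail_mouth [(0.64, [227.3, 178.5])]
rail_far [(0.93, [196.8, 139.9])]Traceback (most recent call last):
  File "<stdin>", line 10, in <module>
ValueError: it knows: empty_basket, hanger, hanger_head, hanger_tab, rail, rail_far, rail_mouth, reagent_bottle, sample_jar, slide_carton, staining_pot, tip_box
```

```bash
python3 - <<'E'
from plant import sense, vision, nets
import cv2, numpy as np, pickle
from scipy.spatial.transform import Rotation as R
print(R.from_quat(sense()["tcp_rot"]).as_matrix().round(3))
p=vision.snapshot("top")
n="top"
cv2.imwrite(f"pics/{n}0.png",cv2.resize(p["frame"][:,:,::-1],(800,600),interpolation=cv2.INTER_CUBIC))
print(n,p["camera_matrix"],p["k1"],p["R"],p["t"])
pickle.dump(p,open(f"{n}0.pkl","wb"))
for l in ["hanger","hanger_head","hanger_tab","rail","rail_mouth","rail_far"]:
    print(l,[(r["conf"],r["pixel"]) for r in nets.pinpoint(p,l)][:5])
E
```

```text
[[ 0.398 -0.    -0.918]
 [ 0.918 -0.     0.398]
 [-0.    -1.     0.   ]]
top [[354.44031259   0.         251.05147183]
 [  0.         354.44031259 193.3455769 ]
 [  0.           0.           1.        ]] -0.011804373800363362 [[-0.01524604 -0.99960898  0.02344015]
 [-0.99347132  0.01249337 -0.11339603]
 [ 0.11305884 -0.02501596 -0.99327333]] [-0.07099368  0.54272542  1.28550315]
hanger [(0.89, [300.4, 195.0]), (0.87, [333.3, 179.3]), (0.84, [331.4, 218.2]), (0.63, [322.2, 253.4]), (0.56, [284.5, 232.9])]
hanger_head [(0.94, [339.6, 178.2]), (0.83, [327.7, 257.5]), (0.77, [301.7, 197.9]), (0.74, [284.2, 236.6]), (0.66, [339.4, 217.7])]
hanger_tab [(0.72, [371.2, 190.7]), (0.71, [284.2, 224.1]), (0.7, [304.0, 204.3]), (0.62, [350.6, 181.8])]
rail [(0.97, [185.1, 187.2])]
rail_mouth [(0.71, [220.8, 191.0])]
rail_far [(0.61, [140.5, 177.8]), (0.45, [372.2, 191.7])]
```

View pics/side0.png

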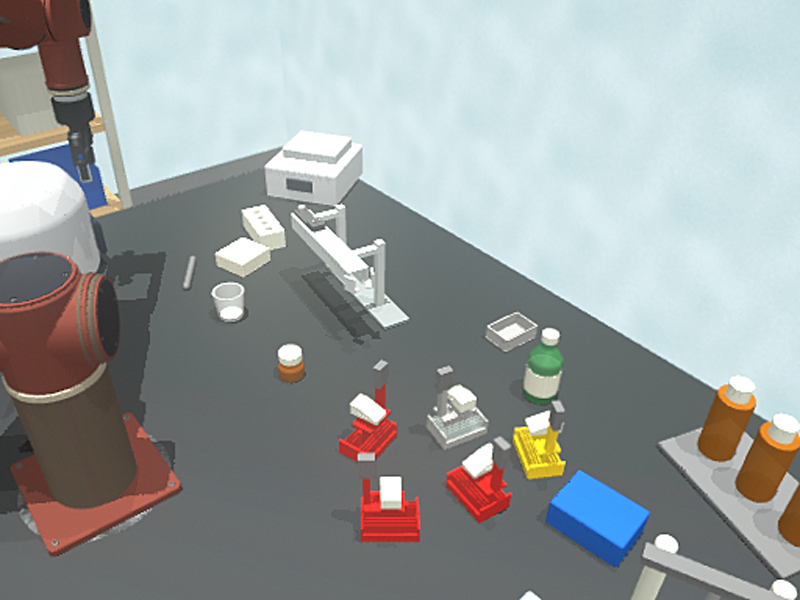

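View pics/top0.png

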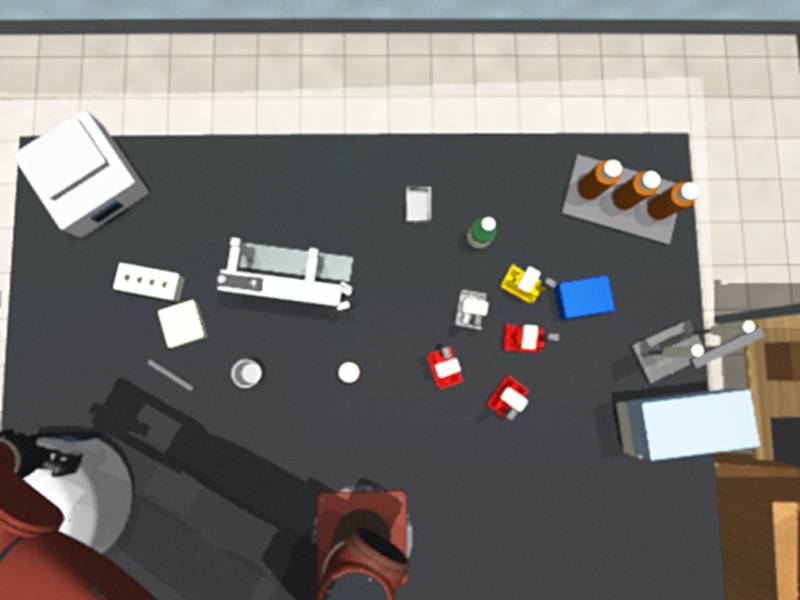

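```bash
cat > h.py <<'E'
import numpy as np, cv2
def dist(p):
    return np.array([p["k1"],0,0,0,0.])
def cloud(p):
    z=p["z_map"]; h,w=z.shape
    uv=np.stack(np.meshgrid(np.arange(w),np.arange(h)),-1).reshape(-1,1,2).astype(float)
    n=cv2.undistortPoints(uv,p["camera_matrix"],dist(p)).reshape(h,w,2)
    c=np.dstack([n*z[...,None],z])
    X=(c-p["t"])@p["R"]
    X[z==0]=np.nan
    return X
def proj(p,X):
    X=np.atleast_2d(X).astype(float)
    return cv2.projectPoints(X,cv2.Rodrigues(p["R"])[0],p["t"],p["camera_matrix"],dist(p))[0].reshape(-1,2)
def ray(p,uv):
    n=cv2.undistortPoints(np.array(uv,float).reshape(-1,1,2),p["camera_matrix"],dist(p)).reshape(-1,2)
    d=np.c_[n,np.ones(len(n))]@p["R"]
    return -p["R"].T@p["t"], d/np.linalg.norm(d,axis=1)[:,None]
def atz(p,uv,z):
    o,d=ray(p,uv); return o+d*((z-o[2])/d[:,2])[:,None]
E
python3 - <<'E'
import pickle,cv2,numpy as np
from h import *
s=pickle.load(open("side0.pkl","rb"));t=pickle.load(open("top0.pkl","rb"))
def crop(p,x0,y0,x1,y1,n,k):
    cv2.imwrite(n,cv2.resize(p["frame"][y0:y1,x0:x1,::-1],None,fx=k,fy=k,interpolation=cv2.INTER_CUBIC))
crop(s,260,220,340,300,"pics/hs.png",7)
crop(t,270,170,350,230,"pics/ht.png",10)
crop(s,170,120,270,220,"pics/rs.png",6)
crop(t,130,145,240,205,"pics/rt.png",7)
print(atz(t,[[302,197]],0.09),atz(t,[[220.8,191]],0.13),atz(t,[[140.5,177.8]],.13),atz(t,[[185.1,187.2]],0))
for uv in ([309.5,299.6],): pass
print(atz(s,[[289.8,249.7]],.07),atz(s,[[293.2,275.4]],0),atz(s,[[196.8,139.9]],.13),atz(s,[[227.3,178.5]],.13))
E
```

```text
[[ 0.51967811 -0.25825973  0.09      ]] [[0.53990737 0.02768946 0.13      ]] [[0.58898048 0.3027245  0.13      ]] [[0.57194022 0.17088954 0.        ]]
[[ 0.53165127 -0.24065032  0.07      ]] [[ 0.52618165 -0.26708834  0.        ]] [[0.60572203 0.30697312 0.13      ]] [[0.54789379 0.05439514 0.13      ]]
```

View pics/hs.png

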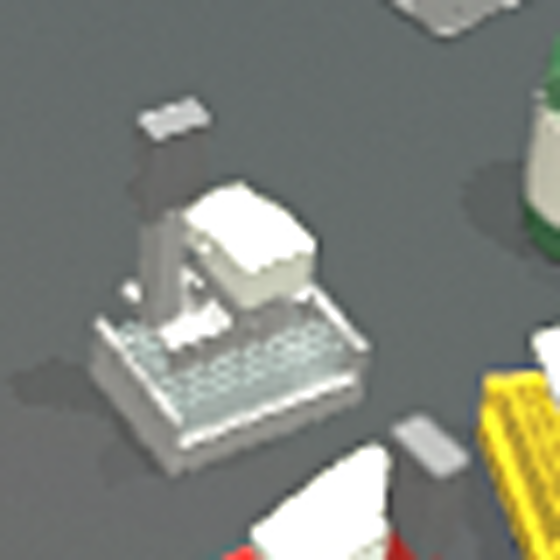

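View pics/ht.png

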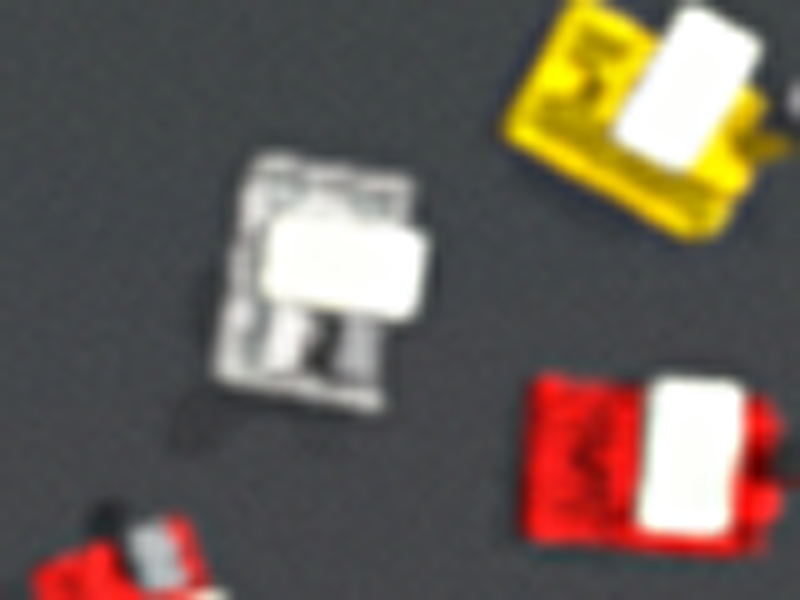

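View pics/rs.png

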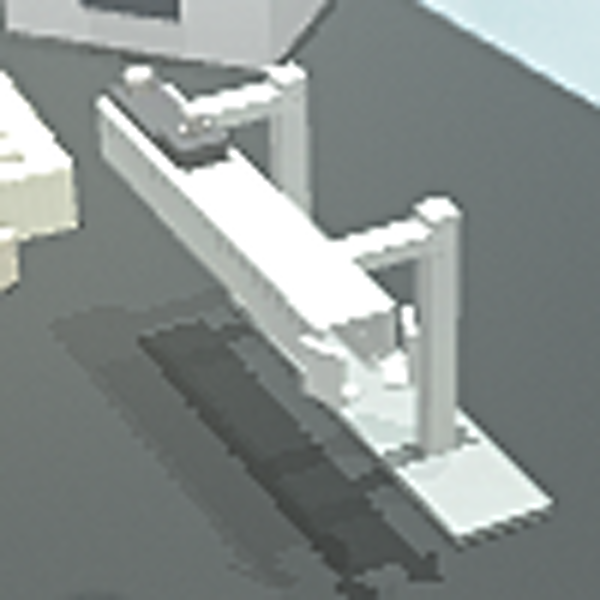

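View pics/rt.png

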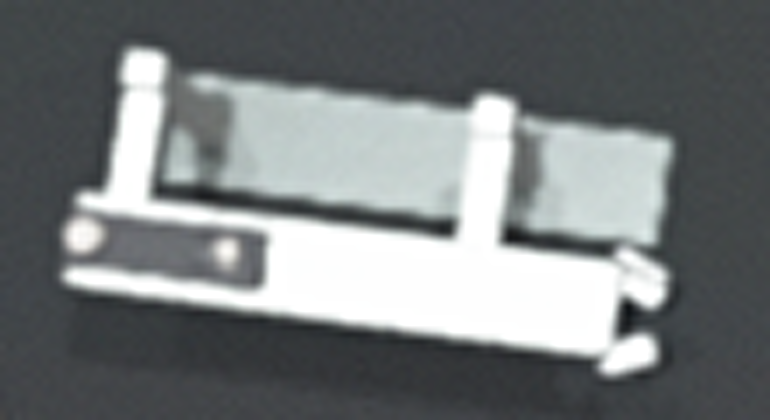

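```bash
cat > fit.py <<'E'
import pickle,cv2,numpy as np
from h import *
s=pickle.load(open("side0.pkl","rb"));t=pickle.load(open("top0.pkl","rb"))
for n,p in (("side",s),("top",t)):
    X=cloud(p); X=X.reshape(-1,3)
    print(n,"cam",(-p["R"].T@p["t"]).round(3))
    b=X[(abs(X[:,2])<.02)&(X[:,0]>.3)&(X[:,0]<.8)&(abs(X[:,1])<.3)]
    print("bench z",np.median(b[:,2]),b[:,2].std())
    for nm,lo,hi in (("railtop",(.45,-.03,.152),(.68,.36,.168)),("steel",(.45,.15,.169),(.68,.36,.180)),("foot",(.57,-.03,.005),(.75,.36,.02)),
                     ("head",(.45,-.33,.078),(.62,-.2,.1)),("tab",(.4,-.33,.14),(.62,-.2,.16)),("baskettop",(.4,-.33,.02),(.62,-.2,.04))):
        m=((X>lo)&(X<hi)).all(1); Q=X[m]
        if len(Q)<4: print(nm,len(Q)); continue
        r=cv2.minAreaRect(Q[:,:2].astype(np.float32)*1000)
        print(nm,len(Q),Q.mean(0).round(4),"rect",np.round(r[0],1),np.round(r[1],1),round(r[2],1))
E
python3 fit.py
```

```text
side cam [-0.1   -0.842  0.863]
bench z -0.00029770723477769287 0.0036198640190619642
railtop 745 [0.5663 0.1511 0.1594] rect [595.6 152.8] [286.5 121.7] 80.1
steel 73 [0.5709 0.2345 0.1739] rect [573.4 249.2] [95.3 30.1] 84.5
foot 482 [0.6325 0.0962 0.0096] rect [643.  179.2] [125.5 321.2] 7.4
head 209 [ 0.5141 -0.2698  0.0862] rect [ 510.4 -264.4] [49.7 55.8] 80.1
tab 64 [ 0.4884 -0.2598  0.1472] rect [ 489.3 -258.4] [15.1 22.6] 77.6
baskettop 355 [ 0.5033 -0.2625  0.0254] rect [ 479.7 -253.8] [ 58.5 184.3] 66.6
top cam [ 0.393 -0.046  1.34 ]
bench z -0.0003287980788920048 0.0037950042675318385
railtop 1002 [0.569  0.1579 0.1596] rect [595.4 149.7] [283.1 117.7] 80.2
steel 101 [0.5725 0.2314 0.1736] rect [576.8 246.7] [93.8 30.2] 78.1
foot 974 [0.6482 0.1507 0.0095] rect [663.1 165.8] [386.3 174.9] 89.3
head 102 [ 0.5213 -0.2706  0.0862] rect [ 511.1 -266. ] [47.5 51.7] 77.6
tab 31 [ 0.4905 -0.2607  0.1488] rect [ 489.5 -260.6] [14.6 21.9] 79.8
baskettop 63 [ 0.5253 -0.2626  0.0268] rect [ 495.5 -259.7] [ 58.8 143. ] 75.7
```

```bash
cat > fit2.py <<'E'
import pickle,cv2,numpy as np,sys
from scipy.optimize import least_squares
from h import *
def boxsd(P,lo,hi):
    lo=np.array(lo);hi=np.array(hi);c=(lo+hi)/2;h=(hi-lo)/2
    q=abs(P-c)-h
    return np.linalg.norm(np.maximum(q,0),axis=1)+np.minimum(q.max(1),0)
def headsd(P):  # hanger coords
    d=boxsd(P,(-14,-25,70),(14,25,90))
    # slope plane from (y=-9,z=90) to (25,78)
    n=np.array([0,12,34.]);n/=np.linalg.norm(n)
    return np.maximum(d,(P-np.array([0,-9,90]))@n)
def hangersd(P):
    d=headsd(P)
    for b in (((-39,-18,53),(20,18,56)),((-5,-18,56),(5,18,70)),((-46,-7,108),(-22,7,150)),((-42,-29,0),(42,29,29))):
        d=np.minimum(d,boxsd(P,*b))
    return d
def railsd(P):
    d=boxsd(P,(-21,-130,126),(21,130,160))
    return np.minimum(d,boxsd(P,(55,-130,0),(115,130,10)) )
def fit(X,sd,x0,zlo,zhi,gate=12,useyaw=True):
    for it in range(4):
        def loc(v,X): 
            c,s=np.cos(v[2]),np.sin(v[2]); D=X*1000-np.array([v[0],v[1],0])
            return np.c_[c*D[:,0]+s*D[:,1],-s*D[:,0]+c*D[:,1],D[:,2]]
        L=loc(x0,X); g=abs(sd(L))<gate; g&=(L[:,2]>zlo)&(L[:,2]<zhi)
        r=least_squares(lambda v:sd(loc(v,X[g])),x0,loss="soft_l1",f_scale=2,x_scale=[1,1,.02])
        x0=r.x; gate=max(6,gate*.7)
    return r.x,g.sum(),np.median(abs(r.fun))
if __name__=="__main__":
    s=pickle.load(open("side0.pkl","rb"));t=pickle.load(open("top0.pkl","rb"))
    C=[cloud(p).reshape(-1,3) for p in (s,t)]
    C=[c[np.isfinite(c).all(1)] for c in C]; C.append(np.r_[C[0],C[1]])
    for n,c in zip(("side","top","both"),C):
        v,k,m=fit(c,hangersd,[520,-265,-.17],50,160); print(n,"hanger",v.round(2),np.degrees(v[2]).round(2),k,m.round(2))
        v,k,m=fit(c,railsd,[565,165,-.17],100,165); print(n,"rail",v.round(2),np.degrees(v[2]).round(2),k,m.round(2))
E
python3 fit2.py
```

```text
side hanger [ 5.2420e+02 -2.6477e+02 -2.1000e-01] -12.1 524 0.8
side rail [ 5.602e+02  1.515e+02 -1.500e-01] -8.72 927 1.14
top hanger [ 5.2260e+02 -2.6912e+02 -2.4000e-01] -13.48 204 1.1
top rail [ 5.6195e+02  1.5757e+02 -1.5000e-01] -8.49 891 1.45
both hanger [ 5.2414e+02 -2.6519e+02 -2.1000e-01] -12.31 727 0.95
both rail [ 5.6093e+02  1.5508e+02 -1.5000e-01] -8.67 1806 1.27
```

```bash
python3 - <<'E'
import pickle,cv2,numpy as np
from h import *
s=pickle.load(open("side0.pkl","rb"));t=pickle.load(open("top0.pkl","rb"))
def T(v):
    c,sn=np.cos(v[2]),np.sin(v[2]); return lambda P:(np.atleast_2d(P)@np.array([[c,sn,0],[-sn,c,0],[0,0,1]])+[v[0],v[1],0])/1000
def inv(v,X):
    c,sn=np.cos(v[2]),np.sin(v[2]); D=np.atleast_2d(X)*1000-[v[0],v[1],0]; return D@np.array([[c,-sn,0],[sn,c,0],[0,0,1]])
H=T([524.1,-265.2,np.radians(-12.3)]);Rl=T([561,155,np.radians(-8.65)])
def box(lo,hi):
    P=[[x,y,z] for x in (lo[0],hi[0]) for y in (lo[1],hi[1]) for z in (lo[2],hi[2])]
    E=[(i,j) for i in range(8) for j in range(i+1,8) if bin(i^j).count("1")==1]; return np.array(P,float),E
for n,p,hc,rc in (("s",s,(260,220,340,300),(170,120,270,220)),("t",t,(270,170,350,230),(130,145,240,205))):
    for nm,F,bs,c in (("h",H,[((-42,-29,0),(42,29,29)),((-14,-25,70),(14,25,90)),((-46,-7,108),(-22,7,150))],hc),("r",Rl,[((-21,-130,126),(21,130,160)),((55,-130,0),(115,130,10))],rc)):
        k=7; im=cv2.resize(p["frame"][c[1]:c[3],c[0]:c[2],::-1],None,fx=k,fy=k,interpolation=cv2.INTER_CUBIC)
        for b in bs:
            P,E=box(*b); u=((proj(p,F(P))-[c[0],c[1]]+.5)*k).astype(int)
            for i,j in E: cv2.line(im,tuple(map(int,u[i])),tuple(map(int,u[j])),(0,0,255) if nm=="h" else (255,0,0),1)
        cv2.imwrite(f"pics/ov_{nm}{n}.png",im)
print("tab",H([-34,0,130]),"mouth",Rl([0,-130,130]))
print("red tab",atz(t,[[285,225]],.15),"rod",inv([561,155,np.radians(-8.65)],atz(t,[[162.6,180.7]],.187)), "screw",inv([561,155,np.radians(-8.65)],atz(t,[[130+83/7,145+235/7]],.18)))
print("steel edge",inv([561,155,np.radians(-8.65)],atz(t,[[130+265/7,145+258/7]],.174)))
E
cd pics; python3 -c "
import cv2,numpy as np
for a in 'hr':
    x=cv2.imread(f'ov_{a}s.png');y=cv2.imread(f'ov_{a}t.png')
    h=max(x.shape[0],y.shape[0]);o=np.zeros((h,x.shape[1]+y.shape[1],3),np.uint8);o[:x.shape[0],:x.shape[1]]=x;o[:y.shape[0],x.shape[1]:]=y
    f=min(800/o.shape[1],600/o.shape[0]);cv2.imwrite(f'ov_{a}.png',cv2.resize(o,None,fx=f,fy=f,interpolation=cv2.INTER_AREA))"
```

```text
tab [[ 0.49088045 -0.25795697  0.13      ]] mouth [[0.54144824 0.02647868 0.13      ]]
red tab [[ 0.41992993 -0.18782973  0.15      ]] rod [[ -0.70947544  59.75736862 187.        ]] screw [[ -2.32159767 129.96518579 180.        ]]
steel edge [[ -0.60014371  45.16770944 174.        ]]
```

View pics/ov_h.png

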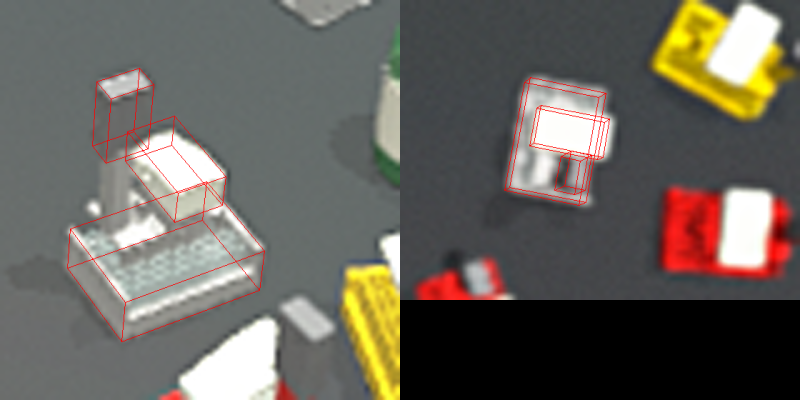

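View pics/ov_r.png

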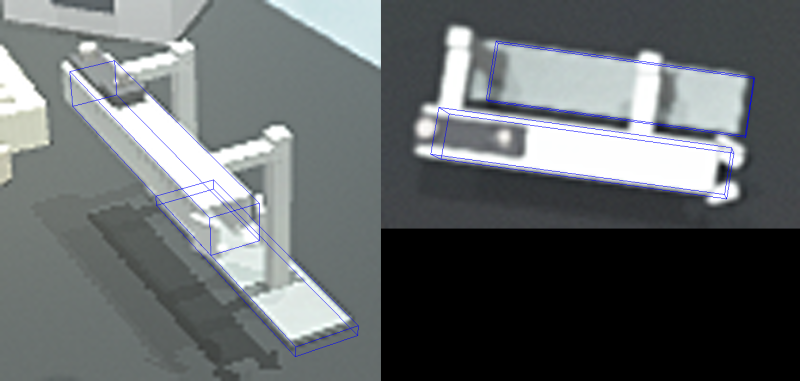

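```bash
python3 - <<'E'
import pickle,cv2,numpy as np
from h import *
s=pickle.load(open("side0.pkl","rb"));t=pickle.load(open("top0.pkl","rb"))
v=[561,155,np.radians(-8.65)]
c,sn=np.cos(v[2]),np.sin(v[2]); M=np.array([[c,sn,0],[-sn,c,0],[0,0,1]])
for p in (s,t):
    X=cloud(p).reshape(-1,3); X=X[np.isfinite(X).all(1)]
    L=(X*1000-[v[0],v[1],0])@M.T
    q=L[(abs(L[:,0])<15)&(abs(L[:,2]-160)<4)]
    print("top z160 y",np.sort(q[:,1])[[0,3,10,-10,-3,-1]].round(1))
    q=L[(abs(L[:,0])<12)&(abs(L[:,2]-174)<4)]
    print("steel y",np.sort(q[:,1])[[0,2,5,-5,-2,-1]].round(1))
    g=cv2.cvtColor(p["frame"],cv2.COLOR_RGB2GRAY)
    for x in (-17,0,17):
      ys=np.arange(-160,180,1.); P=np.c_[np.full_like(ys,x),ys,np.full_like(ys,160)]
      u=proj(p,(P@M+[v[0],v[1],0])/1000).astype(np.float32)
      I=cv2.remap(g,u[:,0].reshape(-1,1),u[:,1].reshape(-1,1),cv2.INTER_LINEAR).ravel().astype(int)
      print(x,"mouth",list(zip(ys[0:80:4].astype(int),I[0:80:4])),"\n  far",list(zip(ys[270::4].astype(int),I[270::4])))
E
```

```text
top z160 y [-116.9 -115.6 -113.1  123.4 2191.6 2205.1]
steel y [  47.9   49.8   50.7  138.  2182.8 2184.9]
-17 mouth [(np.int64(-160), np.int64(221)), (np.int64(-156), np.int64(220)), (np.int64(-152), np.int64(219)), (np.int64(-148), np.int64(217)), (np.int64(-144), np.int64(219)), (np.int64(-140), np.int64(225)), (np.int64(-136), np.int64(221)), (np.int64(-132), np.int64(216)), (np.int64(-128), np.int64(211)), (np.int64(-124), np.int64(208)), (np.int64(-120), np.int64(209)), (np.int64(-116), np.int64(247)), (np.int64(-112), np.int64(254)), (np.int64(-108), np.int64(255)), (np.int64(-104), np.int64(255)), (np.int64(-100), np.int64(255)), (np.int64(-96), np.int64(255)), (np.int64(-92), np.int64(255)), (np.int64(-88), np.int64(255)), (np.int64(-84), np.int64(255))] 
  far [(np.int64(110), np.int64(220)), (np.int64(114), np.int64(250)), (np.int64(118), np.int64(218)), (np.int64(122), np.int64(250)), (np.int64(126), np.int64(213)), (np.int64(130), np.int64(250)), (np.int64(134), np.int64(210)), (np.int64(138), np.int64(241)), (np.int64(142), np.int64(213)), (np.int64(146), np.int64(234))
[... 5868 characters left out ...]
.int64(-96), np.int64(255)), (np.int64(-92), np.int64(255)), (np.int64(-88), np.int64(255)), (np.int64(-84), np.int64(255))] 
  far [(np.int64(110), np.int64(248)), (np.int64(114), np.int64(245)), (np.int64(118), np.int64(241)), (np.int64(122), np.int64(244)), (np.int64(126), np.int64(255)), (np.int64(130), np.int64(250)), (np.int64(134), np.int64(241)), (np.int64(138), np.int64(235)), (np.int64(142), np.int64(190)), (np.int64(146), np.int64(104)), (np.int64(150), np.int64(67)), (np.int64(154), np.int64(67)), (np.int64(158), np.int64(67)), (np.int64(162), np.int64(67)), (np.int64(166), np.int64(69)), (np.int64(170), np.int64(68)), (np.int64(174), np.int64(68)), (np.int64(178), np.int64(69))]
```

```bash
python3 - <<'E'
import pickle,cv2,numpy as np
from h import *
from fit2 import *
s=pickle.load(open("side0.pkl","rb"));t=pickle.load(open("top0.pkl","rb"))
def sd(P): return boxsd(P,(-21,-600,126),(21,600,160))
C=[cloud(p).reshape(-1,3) for p in (s,t)]
C=[c[np.isfinite(c).all(1)] for c in C]
v=[563,168,np.radians(-8.65)]
c,sn=np.cos(v[2]),np.sin(v[2]); M=np.array([[c,sn,0],[-sn,c,0],[0,0,1]])
for i in range(2):
    L=(C[i]*1000-[v[0],v[1],0])@M.T
    m=(abs(L[:,1])<115)&(abs(L[:,0])<24)&(L[:,2]>120)&(L[:,2]<166)
    X=C[i][m]; L=L[m]
    r=least_squares(lambda a:sd(np.c_[np.cos(a[1])*L[:,0]+np.sin(a[1])*L[:,1]-a[0],L[:,1],L[:,2]]),[0,0],loss="soft_l1",f_scale=1.5,x_scale=[1,.01])
    print(r.x[0],np.degrees(r.x[1]),m.sum(),np.median(abs(r.fun)))
    # front wall / edges statistics
    q=L[(L[:,2]>158)&(L[:,2]<162)]
    for y0 in range(-110,110,40):
        k=(q[:,1]>y0)&(q[:,1]<y0+40); print(y0,k.sum(),np.percentile(q[k,0],[2,50,98]).round(1),end=" ")
    f=L[(L[:,2]<152)&(L[:,0]<-10)]; print("\nfront",len(f), np.median(f[:,0]) if len(f) else None, np.polyfit(f[:,1],f[:,0],1) if len(f)>20 else None)
E
```

```text
-0.007318889044034837 0.4013137096665625 742 0.9491621474380025
-110 83 [-19.5  -0.4  20.1] -70 82 [-21.2  -0.1  18.4] -30 77 [-21.4  -0.9  19.6] 10 62 [-22.2  -2.4  20.2] 50 11 [-22.9 -19.2 -15.7] 90 10 [-23.1 -18.9  14.4] 
front 212 -20.98042180502991 [-8.21106659e-03 -2.08952458e+01]
0.22102273067698236 0.19882198072814214 783 1.4506483516594528
-110 89 [-17.8   0.6  20.4] -70 88 [-19.4   1.4  20.4] -30 93 [-19.6   0.9  19.2] 10 64 [-20.5  -0.6  20.6] 50 31 [-21.3 -15.1  19.2] 90 17 [-21.1   9.4  19.8] 
front 50 -20.833782093868173 [-5.15485132e-03 -2.08029771e+01]
```

```bash
for i in 1 2 3 4; do python3 -m creep '[[[-3.3,0,-2.75,0,0,0,60],[-3.3,0,-2.75,0,0,0,60],[-3.3,0,-2.75,0,0,0,60],[-3.3,0,-2.75,0,0,0,60],[-3.3,0,-2.75,0,0,0,60]]]'; done
```

```text
time: 1.2
tool_pos: [0.3092, 0.3659, 0.2136]
tcp_rot: [0.591, 0.388, -0.388, -0.591]
wrist_force: [0.9, -0.4, -0.6]
gripper_width: 0.0508
time: 1.7
tool_pos: [0.3698, 0.1598, 0.2139]
tcp_rot: [0.591, 0.389, -0.388, -0.591]
wrist_force: [1.2, -0.1, 0.7]
gripper_width: 0.0512
time: 2.2
tool_pos: [0.4305, -0.0466, 0.2139]
tcp_rot: [0.591, 0.388, -0.388, -0.591]
wrist_force: [0.1, 0.9, 0.3]
gripper_width: 0.0509
time: 2.7
tool_pos: [0.4911, -0.2527, 0.2137]
tcp_rot: [0.591, 0.388, -0.388, -0.591]
wrist_force: [1.2, 0.3, 0.4]
gripper_width: 0.0513
```

```bash
python3 -m creep '[[[0,0,0,0,-5.6,0,60],[0,0,0,0,-5.6,0,60],[0,0,0,0,0,0,60]]]'
cat > st.py <<'E'
from plant import sense
from scipy.spatial.transform import Rotation as R
import numpy as np
def tool():
    s=sense(); M=R.from_quat(s["tcp_rot"]).as_matrix(); return s,M
def to(x,y,z):
    s,M=tool(); return (M.T@(np.array([x,y,z])-s["tool_pos"])*100).round(2)
if __name__=="__main__":
    import sys
    s,M=tool(); print(s["time"],s["tool_pos"].round(4),"xang",np.degrees(np.arctan2(M[1,0],M[0,0])).round(2),"ydir",M[:,1].round(4),"F",s["wrist_force"].round(1),"T",s["torque"].round(2),s["gripper_width"].round(4))
    if len(sys.argv)>3: print("cm to target",to(*map(float,sys.argv[1:4])))
E
python3 st.py 0.490 -0.259 0.130
```

```text
time: 3.0
tool_pos: [0.4906, -0.2512, 0.2133]
tcp_rot: [-0.55, -0.444, 0.444, 0.551]
wrist_force: [-0.4, 0.7, -0.1]
gripper_width: 0.0515Traceback (most recent call last):
  File "st.py", line 10, in <module>
    s,M=tool(); print(s["time"],s["tool_pos"].round(4),"xang",np.degrees(np.arctan2(M[1,0],M[0,0])).round(2),"ydir",M[:,1].round(4),"F",s["wrist_force"].round(1),"T",s["torque"].round(2),s["gripper_width"].round(4))
                                                                                                                                                                                           ^^^^^^^^^^^^^^^^^^^^^^^^
AttributeError: 'float' object has no attribute 'round'
```

```bash
sed -i 's/s\["gripper_width"\].round(4)/round(s["gripper_width"],4)/' st.py
python3 st.py 0.490 -0.259 0.130
```

```text
3.0 [ 0.4906 -0.2512  0.2133] xang 77.78 ydir [-3.e-04  2.e-04 -1.e+00] F [-0.4  0.7 -0.1] T [-0.06 -0.07  0.01] 0.0515
cm to target [-0.78  8.33 -0.11]
```

```bash
python3 -m creep '[[[-0.8,2,-0.1,0,0,0,60],[0,2.3,0,0,0,0,60],[0,2,0,0,0,0,60],[0,2,0,0,0,0,60],[0,0,0,0,0,0,60]]]'; python3 st.py .49 -.259 .13
cat > look.py <<'E'
import sys,cv2,numpy as np,pickle
from plant import vision
from h import *
tag=sys.argv[1]; out=[]
for n,c in (("side",sys.argv[2]),("top",sys.argv[3])):
    p=vision.snapshot(n); pickle.dump(p,open(f"{n}_{tag}.pkl","wb"))
    x0,y0,x1,y1=map(int,c.split(","))
    im=p["frame"][y0:y1,x0:x1,::-1]; f=min(400/(x1-x0),600/(y1-y0)); out.append(cv2.resize(im,None,fx=f,fy=f,interpolation=cv2.INTER_CUBIC))
h=max(o.shape[0] for o in out); o=np.hstack([cv2.copyMakeBorder(a,0,h-a.shape[0],0,0,cv2.BORDER_CONSTANT) for a in out])
cv2.imwrite(f"pics/{tag}.png",o)
E
python3 look.py g1 250,200,350,300 250,150,350,250
```

```text
time: 3.5
tool_pos: [0.4881, -0.2571, 0.1275]
tcp_rot: [-0.549, -0.443, 0.444, 0.553]
wrist_force: [-0.2, -0.0, -0.4]
gripper_width: 0.0513
3.5 [ 0.4881 -0.2571  0.1275] xang 77.67 ydir [-0.0046  0.0033 -1.    ] F [-0.2 -0.  -0.4] T [-0.    0.04  0.05] 0.0513
cm to target [-0.15 -0.25 -0.22]
```

View pics/g1.png

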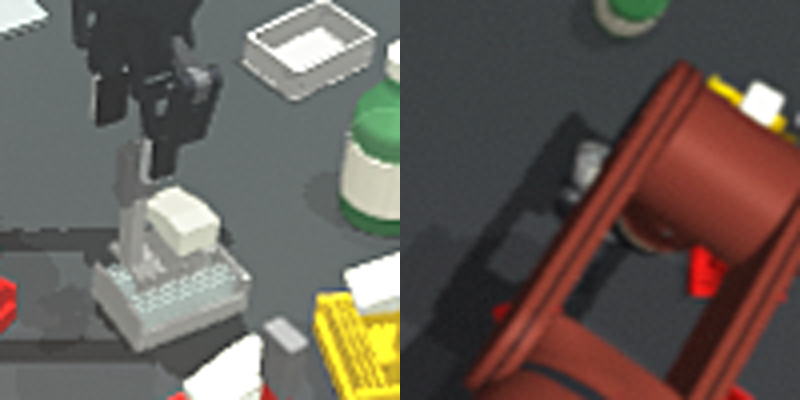

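```bash
python3 - <<'E'
import pickle
from h import *
p=pickle.load(open("side_g1.pkl","rb")); t=np.array([.4881,-.2571,.1275]); x=np.array([.2136,.977,0])
for nm,X in (("tipL",t+.026*x-[0,0,.01]),("tipR",t-.026*x-[0,0,.01]),("tab top",np.array([.490,-.259,.15])),("tab bottom",np.array([.490,-.259,.108]))): print(nm,((proj(p,X)-[250,200])*4).round())
E
python3 st.py .49 -.259 .13
```

```text
tipL [[110. 160.]]
tipR [[152. 212.]]
tab top [[138. 146.]]
tab bottom [[134. 197.]]
3.6 [ 0.49   -0.2585  0.1308] xang 77.72 ydir [-3.e-04  2.e-04 -1.e+00] F [ 0.4 -0.7  1.2] T [-0.01  0.   -0.01] 0.0513
cm to target [-0.05  0.08 -0.01]
```

```bash
python3 look.py g2 260,200,320,270 250,150,350,250
```

```text
(no output)
```

View pics/g2.png

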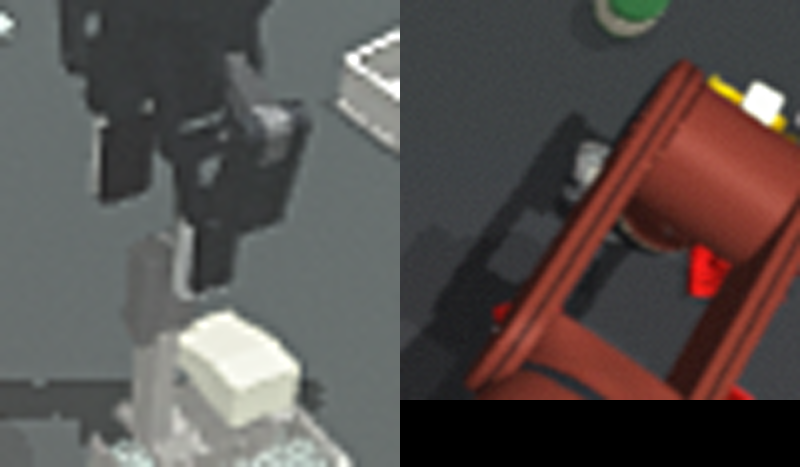

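```bash
python3 - <<'E'
import pickle
from h import *
p=pickle.load(open("side_g2.pkl","rb")); X=cloud(p)
for c,r in ((291,240),(291,242),(290,238),(287,242),(287,236),(277,225),(277,228),(275,224),(283,237),(282,243),(282,246),(292,245)): print((c,r),X[r,c].round(4),p["frame"][r,c])
E
python3 st.py
```

```text
(291, 240) [ 0.4783 -0.2923  0.1683] [57 59 59]
(291, 242) [ 0.477  -0.2942  0.1641] [57 58 59]
(290, 238) [ 0.4731 -0.2936  0.1782] [53 55 56]
(287, 242) [ 0.4714 -0.2867  0.1619] [146 150 149]
(287, 236) [ 0.4727 -0.2837  0.1777] [152 156 153]
(277, 225) [ 0.4903 -0.2294  0.1667] [54 54 53]
(277, 228) [ 0.4891 -0.2314  0.159 ] [50 51 51]
(275, 224) [ 0.4833 -0.2294  0.1733] [42 42 41]
(283, 237) [ 0.4859 -0.2577  0.1497] [98 98 96]
(282, 243) [ 0.4801 -0.2617  0.1363] [101 103 102]
(282, 246) [ 0.4792 -0.2634  0.1283] [102 103 102]
(292, 245) [ 0.6068 -0.176  -0.001 ] [ 97 104 104]
3.7 [ 0.4909 -0.2592  0.1321] xang 77.75 ydir [ 0.002  -0.0015 -1.    ] F [-0.1  0.4  0.2] T [ 0.03 -0.02  0.05] 0.0511
```

```bash
python3 - <<'E'
import pickle
from h import *
for f,(a,b),r0,r1 in (("side0",(.15,.45),0,.35),("side_g2",(-.35,-.15),.4,.6)):
    p=pickle.load(open(f+".pkl","rb")); X=cloud(p); g=p["frame"].max(2)
    if f=="side0": m=(abs(X[...,0]-.248)<.07)&(abs(X[...,1]-.573)<.07)&(X[...,2]>.1)&(X[...,2]<.4)
    else: m=(abs(X[...,0]-.49)<.07)&(abs(X[...,1]+.259)<.07)&(X[...,2]>.151)&(X[...,2]<.4)
    Z=X[m]; print(f,m.sum(),np.sort(Z[:,2])[:12].round(3)); 
    k=np.argsort(Z[:,2])[:12]; print(Z[k].round(3))
    s=p["frame"]; cv2.imwrite("pics/s0.png",cv2.resize(pickle.load(open("side0.pkl","rb"))["frame"][20:130,0:110,::-1],None,fx=5,fy=5,interpolation=cv2.INTER_CUBIC))
E
```

```text
side0 1367 [0.1   0.1   0.101 0.101 0.101 0.101 0.102 0.102 0.102 0.102 0.102 0.102]
[[0.225 0.604 0.1  ]
 [0.227 0.61  0.1  ]
 [0.202 0.578 0.101]
 [0.238 0.62  0.101]
 [0.195 0.566 0.101]
 [0.237 0.628 0.101]
 [0.205 0.574 0.102]
 [0.238 0.609 0.102]
 [0.19  0.56  0.102]
 [0.18  0.56  0.102]
 [0.243 0.604 0.102]
 [0.24  0.615 0.102]]
side_g2 2665 [0.151 0.151 0.151 0.152 0.152 0.153 0.153 0.153 0.153 0.154 0.154 0.154]
[[ 0.478 -0.259  0.151]
 [ 0.477 -0.285  0.151]
 [ 0.487 -0.256  0.151]
 [ 0.491 -0.255  0.152]
 [ 0.503 -0.231  0.152]
 [ 0.494 -0.23   0.153]
 [ 0.486 -0.289  0.153]
 [ 0.485 -0.229  0.153]
 [ 0.495 -0.232  0.153]
 [ 0.499 -0.231  0.154]
 [ 0.491 -0.23   0.154]
 [ 0.473 -0.282  0.154]]
```

View pics/s0.png

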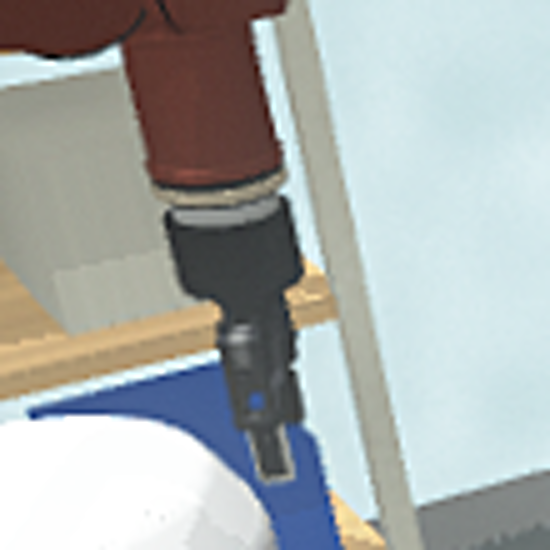

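```bash
python3 - <<'E'
import pickle
from h import *
p=pickle.load(open("side0.pkl","rb")); X=cloud(p)
for r in range(100,118,2): print(r,X[r,53].round(3),X[r,55].round(3))
E
```

```text
100 [0.225 0.503 0.308] [0.237 0.527 0.297]
102 [0.223 0.499 0.304] [0.23  0.504 0.3  ]
104 [0.222 0.501 0.297] [0.229 0.506 0.293]
106 [0.227 0.526 0.28 ] [0.233 0.53  0.277]
108 [0.226 0.53  0.272] [0.23  0.522 0.274]
110 [0.224 0.526 0.268] [0.229 0.523 0.267]
112 [0.222 0.527 0.261] [0.228 0.524 0.26 ]
114 [0.221 0.528 0.254] [0.227 0.529 0.252]
116 [0.221 0.533 0.245] [0.225 0.526 0.247]
```

```bash
python3 -m creep '[[[0,0.7,0,0,0,0,60],[0,0.7,0,0,0,0,60],[0,0.7,0,0,0,0,60],[0,0.7,0,0,0,0,60],[0,0,0,0,0,0,60]]]'; python3 st.py; python3 look.py g3 260,200,320,270 250,150,350,250
```

```text
time: 4.2
tool_pos: [0.4891, -0.2581, 0.1008]
tcp_rot: [-0.549, -0.444, 0.444, 0.551]
wrist_force: [-0.1, -0.1, -0.6]
gripper_width: 0.0512
4.2 [ 0.4891 -0.2581  0.1008] xang 77.77 ydir [-0.0023  0.0016 -1.    ] F [-0.1 -0.1 -0.6] T [ 0.05 -0.02  0.02] 0.0512
```

View pics/g3.png

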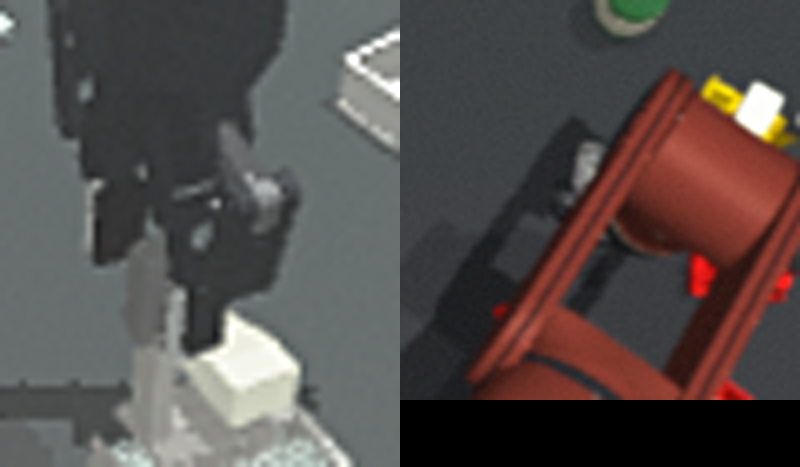

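```bash
python3 - <<'E'
import pickle
from h import *
p=pickle.load(open("side_g3.pkl","rb")); X=cloud(p)
for c,r in ((275,236),(276,238),(277,238),(291,247),(290,250),(291,252),(282,240),(281,246)): print((c,r),X[r,c].round(4),p["frame"][r,c])
E
python3 st.py
```

```text
(275, 236) [ 0.4858 -0.2296  0.1337] [52 50 52]
(276, 238) [ 0.4896 -0.2297  0.1252] [53 51 52]
(277, 238) [ 0.4944 -0.2283  0.1217] [49 48 48]
(291, 247) [ 0.4774 -0.2954  0.1489] [56 57 58]
(290, 250) [ 0.4764 -0.294   0.1389] [55 57 56]
(291, 252) [ 0.4819 -0.2927  0.1284] [139 140 133]
(282, 240) [ 0.4788 -0.2622  0.1471] [101 102 101]
(281, 246) [ 0.4783 -0.2609  0.127 ] [ 99 101  99]
4.3 [ 0.4898 -0.2586  0.1021] xang 77.78 ydir [-7.e-04  5.e-04 -1.e+00] F [-0.1  0.3  0.7] T [-0.04  0.01 -0.02] 0.0512
```

```bash
python3 -m creep '[[[0,0,0,0,0,0,0],[0,0,0,0,0,0,0],[0,0,0,0,0,0,0],[0,0,0,0,0,0,0],[0,0,0,0,0,0,0]]]' 80; python3 -m creep '[[[0,0,0,0,0,0,0],[0,0,0,0,0,0,0]]]'; python3 st.py
```

```text
time: 4.8
tool_pos: [0.4903, -0.259, 0.103]
tcp_rot: [0.551, 0.444, -0.444, -0.55]
wrist_force: [-0.7, 0.0, 3.2]
gripper_width: 0.0127
time: 5.0
tool_pos: [0.4903, -0.2591, 0.103]
tcp_rot: [0.551, 0.444, -0.444, -0.55]
wrist_force: [-1.3, -0.7, 3.4]
gripper_width: 0.0128
5.0 [ 0.4903 -0.2591  0.103 ] xang 77.78 ydir [ 5.e-04 -6.e-04 -1.e+00] F [-1.3 -0.7  3.4] T [0.11 0.13 0.03] 0.0128
```

```bash
python3 -m creep '[[[0,-0.3,0,0,0,0,0],[0,-0.7,0,0,0,0,0],[0,-1.3,0,0,0,0,0],[0,-2,0,0,0,0,0],[0,-2,0,0,0,0,0]]]'; python3 -m creep '[[[0,0,0,0,0,0,0],[0,0,0,0,0,0,0]]]'; python3 st.py;python3 look.py l1 230,180,330,280 250,150,350,250
```

```text
time: 5.5
tool_pos: [0.4897, -0.2585, 0.1663]
tcp_rot: [-0.55, -0.444, 0.444, 0.551]
wrist_force: [0.1, -0.4, -3.3]
gripper_width: 0.0126
time: 5.7
tool_pos: [0.4902, -0.2589, 0.1659]
tcp_rot: [0.551, 0.444, -0.444, -0.55]
wrist_force: [-0.4, 1.0, -4.9]
gripper_width: 0.0127
5.7 [ 0.4902 -0.2589  0.1659] xang 77.78 ydir [ 9.e-04 -6.e-04 -1.e+00] F [-0.4  1.  -4.9] T [0.1  0.17 0.08] 0.0127
```

View pics/l1.png

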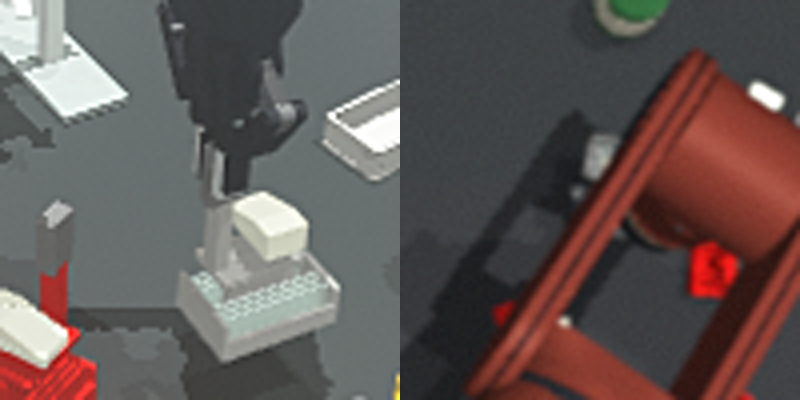

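```bash
cat > fit6.py <<'E'
import pickle,sys
from h import *
from fit2 import boxsd,headsd
from scipy.optimize import least_squares
from scipy.spatial.transform import Rotation as R
def sd(P):
    d=headsd(P)
    for b in (((-39,-18,53),(20,18,56)),((-42,-29,0),(-40,29,29)),((-42,-29,0),(42,-27,29)),((-42,27,0),(42,29,29)),((40,-29,0),(42,29,29)),((-39,-5,56),(-29,5,108))):
        d=np.minimum(d,boxsd(P,*b))
    return d
def run(p,x0,tilt=True,verbose=True):
    X=cloud(p).reshape(-1,3)*1000; g=p["frame"].reshape(-1,3).max(1)
    X=X[np.isfinite(X).all(1)&(g>75)]
    f=lambda v,X:(X-v[:3])@R.from_euler("ZYX",[v[3],v[4],v[5]]).as_matrix()
    x0=np.array(list(x0)+[0,0.]); gate=10
    for it in range(5):
        L=f(x0,X); m=(abs(sd(L))<gate)&(L[:,2]>3)
        m&=X[:,2]>8
        n=6 if tilt else 4
        r=least_squares(lambda v:sd(f(np.r_[v,x0[n:]],X[m])),x0[:n],loss="soft_l1",f_scale=1.5,x_scale=[1,1,1,.02,.02,.02][:n])
        x0=np.r_[r.x,x0[n:]]; gate=max(5,gate*.7)
    return x0[:3].round(1),np.degrees(x0[3:]).round(2),m.sum(),np.median(abs(r.fun)).round(2)
if __name__=="__main__":
    for n,x0 in (("side0",(523,-265,0,-.21)),("side_l1",(523,-265,63,-.21))):
        p=pickle.load(open(n+".pkl","rb")); print(n,run(p,x0,False),run(p,x0))
E
python3 fit6.py
```

```text
side0 (array([ 5.239e+02, -2.632e+02, -3.000e-01]), array([-7.84,  0.  ,  0.  ]), np.int64(733), np.float64(0.99)) (array([ 5.243e+02, -2.592e+02,  3.000e-01]), array([-9.12,  0.51,  3.72]), np.int64(762), np.float64(0.94))
side_l1 (array([ 523.9, -263.6,   62.7]), array([-10.42,   0.  ,   0.  ]), np.int64(831), np.float64(0.82)) (array([ 523.8, -262.2,   62.8]), array([-10.92,   0.52,   1.34]), np.int64(874), np.float64(0.9))
```

```bash
python3 -m creep '[[[0.5,0,0,0,-1,0,0],[1,0,0,0,-1.5,0,0],[1,0,0,0,-1.4,0,0],[0.5,0,0,0,0,0,0],[0,0,0,0,0,0,0]]]'; python3 st.py .5002 -.0249 .166
```

```text
time: 6.3
tool_pos: [0.4956, -0.2281, 0.1654]
tcp_rot: [-0.535, -0.463, 0.463, 0.535]
wrist_force: [-0.1, 0.8, -4.7]
gripper_width: 0.0126
6.3 [ 0.4956 -0.2281  0.1654] xang 81.76 ydir [-2.e-04  3.e-04 -1.e+00] F [-0.1  0.8 -4.7] T [-0.    0.13 -0.  ] 0.0126
cm to target [20.18 -0.05  2.46]
```

```bash
python3 -m creep '[[[1,0,0.1,0,0,0,0],[1.8,0,0.2,0,0,0,0],[2.5,0,0.3,0,0,0,0],[2.8,0,0.4,0,0,0,0],[2.8,0,0.4,0,0,0,0]]]';python3 -m creep '[[[2.8,0,0.4,0,0,0,0],[2.5,0,0.3,0,0,0,0],[2,0,0.2,0,0,0,0],[1.2,0,0.1,0,0,0,0],[0.8,0,0.1,0,0,0,0]]]'; python3 -m creep '[[[0,0,0,0,0,0,0],[0,0,0,0,0,0,0]]]';  python3 st.py .5002 -.0249 .166; python3 look.py p1 190,130,270,230 190,140,290,240
```

```text
time: 6.8
tool_pos: [0.4971, -0.1174, 0.1655]
tcp_rot: [-0.535, -0.462, 0.462, 0.535]
wrist_force: [-0.4, 0.6, -3.9]
gripper_width: 0.0128
time: 7.3
tool_pos: [0.4998, -0.0243, 0.1656]
tcp_rot: [0.535, 0.463, -0.463, -0.535]
wrist_force: [0.4, -0.4, -4.3]
gripper_width: 0.0128
time: 7.5
tool_pos: [0.5, -0.0262, 0.1655]
tcp_rot: [0.535, 0.462, -0.463, -0.535]
wrist_force: [0.5, 1.0, -4.3]
gripper_width: 0.0128
7.5 [ 0.5    -0.0262  0.1655] xang 81.67 ydir [-0.e+00 -5.e-04 -1.e+00] F [ 0.5  1.  -4.3] T [ 0.03  0.13 -0.11] 0.0128
cm to target [ 0.13 -0.05 -0.01]
```

View pics/p1.png

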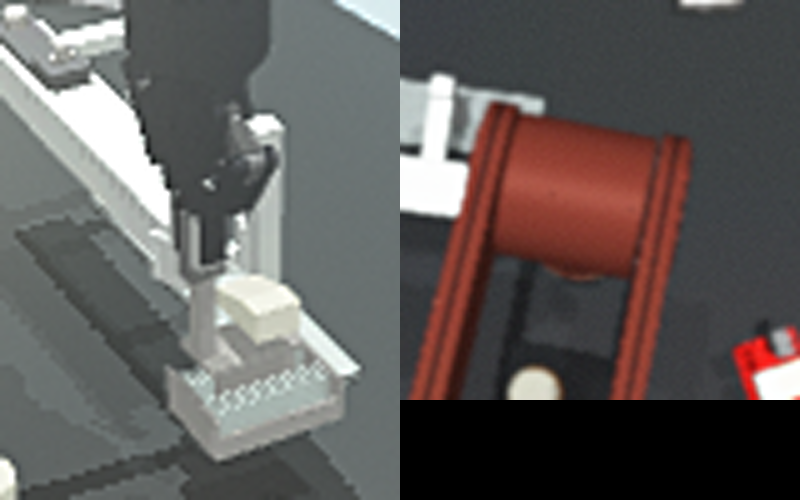

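```bash
python3 - <<'E'
import pickle
from fit6 import *
p=pickle.load(open("side_p1.pkl","rb"))
print(run(p,(534,-31,62.5,-.144),False),run(p,(534,-31,62.5,-.144)))
# overlay predicted hanger + rail
import cv2
def box(lo,hi):
    P=[[x,y,z] for x in (lo[0],hi[0]) for y in (lo[1],hi[1]) for z in (lo[2],hi[2])]
    return np.array(P,float),[(i,j) for i in range(8) for j in range(i+1,8) if bin(i^j).count("1")==1]
c=(190,110,290,220);k=5.4
im=cv2.resize(p["frame"][c[1]:c[3],c[0]:c[2],::-1],None,fx=k,fy=k,interpolation=cv2.INTER_CUBIC)
def dr(o,yaw,b,col):
    P,E=box(*b); W=(P@R.from_euler("z",yaw,degrees=True).as_matrix().T+o)/1000
    u=((proj(p,W)-[c[0],c[1]]+.5)*k)
    for i,j in E: cv2.line(im,tuple(map(int,u[i])),tuple(map(int,u[j])),col,1)
for b in (((-42,-29,0),(42,29,29)),((-14,-25,70),(14,25,90)),((-46,-7,108),(-22,7,150))): dr((533.9,-31.1,62.5),-8.3,b,(0,0,255))
dr((563,168,0),-8.3,((-21,-130,126),(21,130,160)),(255,0,0))
dr((563,168,0),-8.3,((55,-130,0),(115,130,10)),(255,0,0))
cv2.imwrite("pics/p1o.png",im)
E
```

```text
(array([533.4, -28.8,  62.5]), array([-5.96,  0.  ,  0.  ]), np.int64(636), np.float64(0.83)) (array([532.7, -27.4,  62.6]), array([-6.26,  0.97,  0.97]), np.int64(663), np.float64(0.86))
```

View pics/p1o.png

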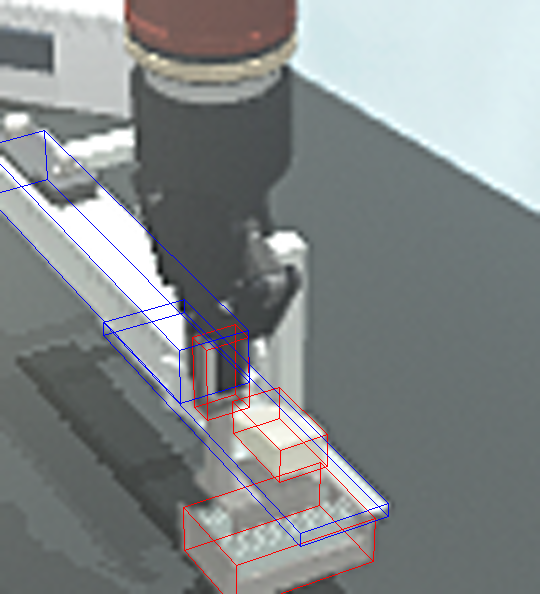

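```bash
for i in 1 2; do python3 -m creep '[[[0.6,0,0,0,0,0,0],[0.6,0,0,0,0,0,0],[0.6,0,0,0,0,0,0],[0.6,0,0,0,0,0,0],[0.6,0,0,0,0,0,0]]]'; python3 st.py; done
```

```text
time: 8.1
tool_pos: [0.5044, 0.0045, 0.1655]
tcp_rot: [-0.535, -0.462, 0.462, 0.535]
wrist_force: [0.3, 0.4, -4.1]
gripper_width: 0.0123
8.1 [0.5044 0.0045 0.1655] xang 81.69 ydir [-0.e+00  1.e-04 -1.e+00] F [ 0.3  0.4 -4.1] T [0.01 0.13 0.02] 0.0123
time: 8.6
tool_pos: [0.5087, 0.0341, 0.1655]
tcp_rot: [0.535, 0.462, -0.462, -0.535]
wrist_force: [0.6, -0.0, -4.6]
gripper_width: 0.0127
8.6 [0.5087 0.0341 0.1655] xang 81.68 ydir [ 0.  0. -1.] F [ 0.6 -0.  -4.6] T [ 0.04  0.1  -0.03] 0.0127
```

```bash
for i in 1 2; do python3 -m creep '[[[0.6,0,0,0,0,0,0],[0.6,0,0,0,0,0,0],[0.6,0,0,0,0,0,0],[0.6,0,0,0,0,0,0],[0.6,0,0,0,0,0,0]]]'; python3 st.py; done; python3 look.py p2 180,110,280,210 160,140,260,240
```

```text
time: 9.1
tool_pos: [0.5133, 0.0638, 0.1656]
tcp_rot: [0.535, 0.463, -0.462, -0.535]
wrist_force: [-0.2, -0.8, -3.8]
gripper_width: 0.0127
9.1 [0.5133 0.0638 0.1656] xang 81.68 ydir [ 6.e-04  2.e-04 -1.e+00] F [-0.2 -0.8 -3.8] T [0.06 0.09 0.03] 0.0127
time: 9.6
tool_pos: [0.5174, 0.0934, 0.1655]
tcp_rot: [0.535, 0.462, -0.462, -0.535]
wrist_force: [-0.5, 0.2, -4.5]
gripper_width: 0.0126
9.6 [0.5174 0.0934 0.1655] xang 81.68 ydir [ 0. -0. -1.] F [-0.5  0.2 -4.5] T [0.02 0.08 0.02] 0.0126
```

View pics/p2.png

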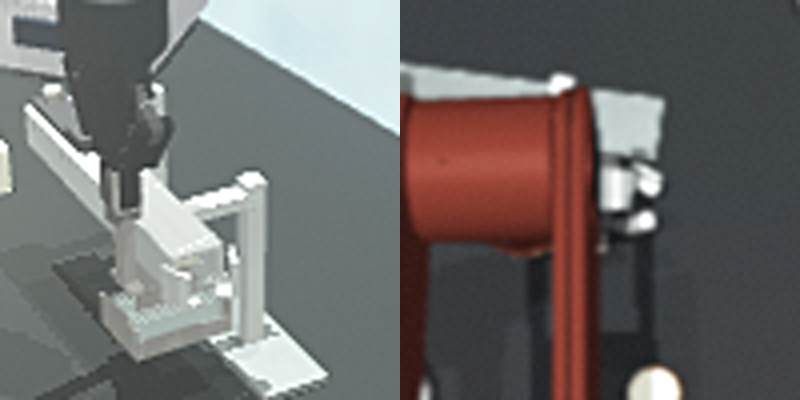

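```bash
for i in 1 2; do python3 -m creep '[[[0.8,0.05,0,0,0,0,0],[0.8,0.05,0,0,0,0,0],[0.8,0,0,0,0,0,0],[0.8,0,0,0,0,0,0],[0.8,0,0,0,0,0,0]]]'; python3 st.py; done
```

```text
time: 10.2
tool_pos: [0.5232, 0.1333, 0.1645]
tcp_rot: [-0.535, -0.462, 0.462, 0.535]
wrist_force: [-0.3, -0.2, -3.4]
gripper_width: 0.013
10.2 [0.5232 0.1333 0.1645] xang 81.69 ydir [-0.  0. -1.] F [-0.3 -0.2 -3.4] T [-0.01  0.17 -0.02] 0.013
time: 10.7
tool_pos: [0.529, 0.1728, 0.1635]
tcp_rot: [0.535, 0.462, -0.462, -0.535]
wrist_force: [0.5, -0.8, -4.0]
gripper_width: 0.0129
10.7 [0.529  0.1728 0.1635] xang 81.68 ydir [ 0. -0. -1.] F [ 0.5 -0.8 -4. ] T [0.03 0.14 0.  ] 0.0129
```

```bash
for i in 1 2 3; do python3 -m creep '[[[0.3,0,0,0,0,0,0],[0.3,0,0,0,0,0,0],[0.3,0,0,0,0,0,0],[0.2,0,0,0,0,0,0],[0.1,0,0,0,0,0,0]]]'|sed -n '2p;4p'; done; python3 st.py
```

```text
tool_pos: [0.5307, 0.184, 0.1635]
wrist_force: [-0.7, 0.7, -4.5]
tool_pos: [0.5324, 0.1961, 0.1635]
wrist_force: [1.1, 0.9, -4.7]
tool_pos: [0.5341, 0.208, 0.1635]
wrist_force: [-0.3, 0.4, -4.4]
12.2 [0.5341 0.208  0.1635] xang 81.69 ydir [-0. -0. -1.] F [-0.3  0.4 -4.4] T [ 0.02  0.09 -0.02] 0.0129
```

```bash
for i in 1 2 3; do python3 -m creep '[[[0.2,0,0,0,0,0,0],[0.2,0,0,0,0,0,0],[0.2,0,0,0,0,0,0],[0.2,0,0,0,0,0,0]]]'|sed -n '2p;4p'; done; python3 st.py
```

```text
tool_pos: [0.535, 0.2151, 0.1632]
wrist_force: [-0.4, -4.3, -4.6]
tool_pos: [0.5363, 0.2235, 0.1632]
wrist_force: [-0.1, -3.4, -6.1]
tool_pos: [0.5375, 0.2321, 0.1634]
wrist_force: [-0.1, -1.8, -7.6]
13.4 [0.5375 0.2321 0.1634] xang 81.69 ydir [-2.e-04  8.e-04 -1.e+00] F [-0.1 -1.8 -7.6] T [-0.24  0.24 -0.08] 0.0126
```

```bash
for i in 1 2 3; do python3 -m creep '[[[0.15,0,0,0,0,0,0],[0.15,0,0,0,0,0,0],[0.1,0,0,0,0,0,0]]]'|sed -n '2p;4p'; done; python3 st.py; python3 look.py q1 150,80,250,180 120,130,220,230
```

```text
tool_pos: [0.5382, 0.2357, 0.1635]
wrist_force: [-1.3, -1.1, -7.1]
tool_pos: [0.5388, 0.2396, 0.1635]
wrist_force: [-0.6, -2.0, -7.0]
tool_pos: [0.5394, 0.2435, 0.1635]
wrist_force: [-0.6, -1.6, -6.5]
14.3 [0.5394 0.2435 0.1635] xang 81.68 ydir [ 1.e-04  0.e+00 -1.e+00] F [-0.6 -1.6 -6.5] T [-0.21  0.16 -0.08] 0.013
```

View pics/q1.png

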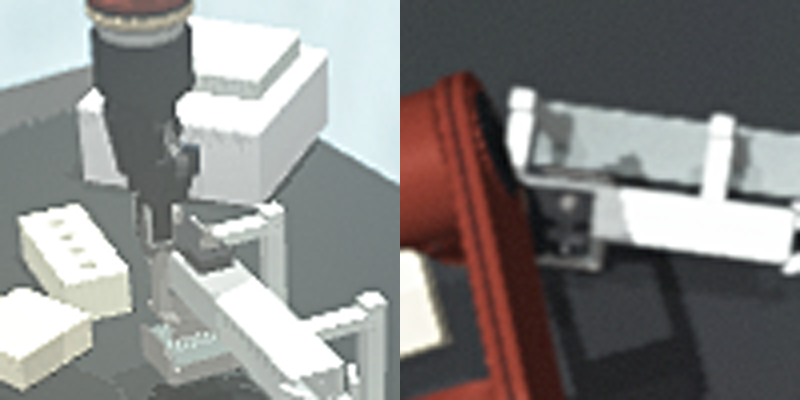

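```bash
for i in 1 2 3; do python3 -m creep '[[[0.1,0,0,0,0,0,0],[0.1,0,0,0,0,0,0],[0,0,0,0,0,0,0]]]'|sed -n '2p;4p'; done; python3 st.py
```

```text
tool_pos: [0.5396, 0.2451, 0.1635]
wrist_force: [-0.6, -2.2, -7.4]
tool_pos: [0.5398, 0.247, 0.1634]
wrist_force: [-1.3, -5.2, -6.0]
tool_pos: [0.5401, 0.2489, 0.1635]
wrist_force: [-1.8, -5.0, -6.2]
15.3 [0.5401 0.2489 0.1635] xang 81.67 ydir [-4.e-04 -9.e-04 -1.e+00] F [-1.8 -5.  -6.2] T [-0.97  0.47 -0.18] 0.0124
```

```bash
for i in 1 2 3; do python3 -m creep '[[[0.1,0,0,0,0,0,0],[0,0,0,0,0,0,0],[0,0,0,0,0,0,0]]]'|sed -n '2p;4p'; python3 st.py|sed 's/.*F/F/'; done; python3 look.py q2 165,100,225,160 140,150,200,210
```

```text
tool_pos: [0.5403, 0.25, 0.1635]
wrist_force: [-2.5, -4.0, -5.6]
F [-2.5 -4.  -5.6] T [-1.03  0.5  -0.17] 0.0129
tool_pos: [0.5404, 0.2509, 0.1635]
wrist_force: [-1.7, -5.8, -4.8]
F [-1.7 -5.8 -4.8] T [-1.13  0.56 -0.1 ] 0.0125
tool_pos: [0.5405, 0.2517, 0.1635]
wrist_force: [-1.2, -6.6, -4.2]
F [-1.2 -6.6 -4.2] T [-1.31  0.62 -0.17] 0.0128
```

View pics/q2.png

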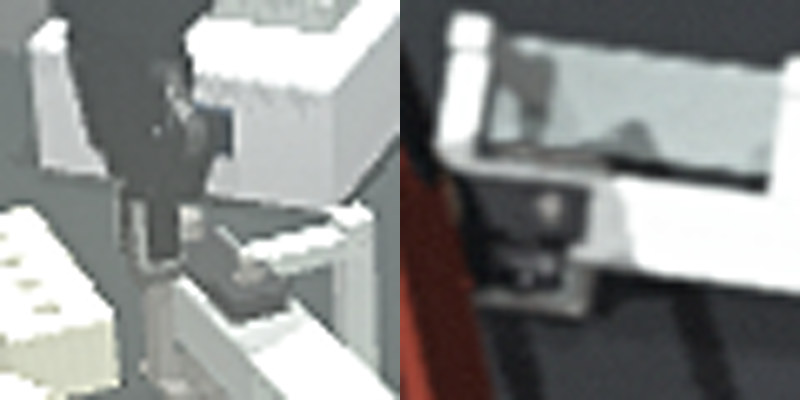

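```bash
cat > rod.py <<'E'
import pickle,sys
from h import *
v=np.array([563,168,0]);a=np.radians(-8.3);M=np.array([[np.cos(a),np.sin(a),0],[-np.sin(a),np.cos(a),0],[0,0,1]])
for f in sys.argv[1:]:
    p=pickle.load(open(f+".pkl","rb")); X=cloud(p); L=(X*1000-v)@M.T
    m=(abs(L[...,0])<8)&(abs(L[...,1]-47)<9)&(L[...,2]>177)&(L[...,2]<215)&(p["frame"].max(2)>110)
    z=np.sort(L[m][:,2]); r,c=np.nonzero(m)
    print(f,m.sum(),z.round(1)[-8:],"med",np.median(z).round(1) if len(z) else None,"pix",c.mean().round(2) if len(z) else None,r.mean().round(2) if len(z) else None,L[m].mean(0).round(1) if len(z) else None)
E
python3 rod.py top0 top_q1 top_q2 side0 side_q1 side_q2; python3 st.py
```

```text
top0 14 [182.4 182.6 183.1 184.4 184.6 186.2 186.3 188. ] med 182.5 pix 162.43 181.07 [ -1.1  48.2 182. ]
top_q1 8 [182.6 185.9 189.  189.7 190.5 191.4 192.3 192.5] med 190.1 pix 161.88 179.88 [  1.7  48.8 189.2]
top_q2 7 [181.7 183.8 184.7 186.7 187.8 188.3 189.4] med 186.7 pix 162.0 180.71 [ -0.6  48.8 186.1]
side0 13 [182.  182.8 183.4 183.8 185.1 185.6 187.  187.4] med 182.8 pix 201.85 139.62 [ -1.1  49.4 182.2]
side_q1 19 [185.5 187.3 188.4 189.2 189.5 190.7 191.3 193.8] med 183.6 pix 202.11 138.95 [ -0.3  49.  184.6]
side_q2 13 [179.9 184.1 184.5 185.  185.4 186.  186.9 187.3] med 184.1 pix 202.08 139.62 [ -0.6  48.6 182.5]
16.3 [0.5405 0.2517 0.1635] xang 81.67 ydir [-6.0e-04 -1.2e-03 -1.0e+00] F [-2.  -5.4 -5.3] T [-1.31  0.63 -0.26] 0.0125
```

```bash
python3 -m creep '[[[0.1,0,0,0,0,0,0],[0.1,0,0,0,0,0,0],[0,0,0,0,0,0,0],[0,0,0,0,0,0,0]]]'|sed -n '2p;4p'; python3 st.py; python3 look.py q3 165,100,225,160 140,150,200,210; python3 rod.py top_q3 side_q3
```

```text
tool_pos: [0.5407, 0.2533, 0.1636]
wrist_force: [-2.2, -7.1, -4.9]
16.7 [0.5407 0.2533 0.1636] xang 81.66 ydir [-8.0e-04 -1.8e-03 -1.0e+00] F [-2.2 -7.1 -4.9] T [-1.47  0.66 -0.26] 0.0127
top_q3 7 [183.2 183.6 186.  186.6 189.2 189.3 189.6] med 186.6 pix 162.0 180.71 [ -0.7  48.6 186.8]
side_q3 11 [181.8 183.6 183.9 184.9 185.1 186.4 186.7 187.4] med 183.9 pix 201.91 139.36 [ -1.1  48.8 183.4]
```

View pics/q3.png

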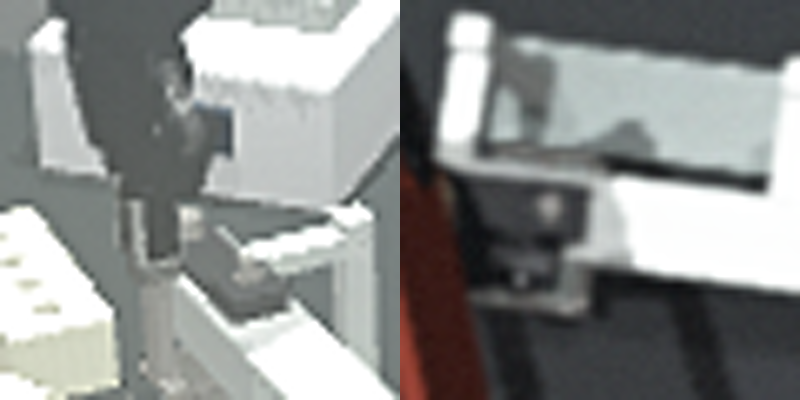

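```bash
for i in 1 2 3; do python3 -m creep '[[[-0.1,0,0,0,0,0,0],[0,0,0,0,0,0,0],[0,0,0,0,0,0,0]]]'|sed -n '2p;4p'; done; python3 st.py
```

```text
tool_pos: [0.5406, 0.2524, 0.1636]
wrist_force: [-1.3, -6.7, -5.0]
tool_pos: [0.5405, 0.2517, 0.1635]
wrist_force: [-1.7, -6.3, -5.0]
tool_pos: [0.5404, 0.2508, 0.1635]
wrist_force: [-2.0, -5.6, -4.7]
17.7 [0.5404 0.2508 0.1635] xang 81.67 ydir [-4.e-04 -8.e-04 -1.e+00] F [-2.  -5.6 -4.7] T [-1.15  0.56 -0.21] 0.0129
```

```bash
for i in 1 2 3 4; do python3 -m creep '[[[-0.1,0,0,0,0,0,0],[0,0,0,0,0,0,0],[0,0,0,0,0,0,0]]]'|sed -n '2p;4p'; done; python3 st.py
```

```text
tool_pos: [0.5403, 0.25, 0.1635]
wrist_force: [-1.4, -5.1, -5.9]
tool_pos: [0.5403, 0.2497, 0.1636]
wrist_force: [-1.7, -1.8, -6.8]
tool_pos: [0.5402, 0.2493, 0.1637]
wrist_force: [-0.5, 3.4, -7.5]
tool_pos: [0.5402, 0.2491, 0.1639]
wrist_force: [0.9, 6.8, -7.3]
18.9 [0.5402 0.2491 0.1639] xang 81.72 ydir [ 0.0013  0.0032 -1.    ] F [ 0.9  6.8 -7.3] T [1.33 0.09 0.1 ] 0.0127
```

```bash
python3 -m creep '[[[0.1,0,0,0,0,0,0],[0.1,0.03,0,0,0,0,0],[0,0,0,0,0,0,0]]]'|sed -n '2p;4p'; for i in 1 2 3; do python3 -m creep '[[[0,0.04,0,0,0,0,0],[0,0,0,0,0,0,0]]]'|sed -n '2p;4p'; done; python3 st.py
```

```text
tool_pos: [0.5402, 0.2494, 0.1636]
wrist_force: [-2.0, 0.5, -4.3]
tool_pos: [0.5403, 0.2494, 0.1635]
wrist_force: [-3.2, 2.5, -0.7]
tool_pos: [0.5406, 0.2494, 0.1631]
wrist_force: [-3.6, 2.5, 1.7]
tool_pos: [0.5406, 0.2494, 0.163]
wrist_force: [-5.6, 1.9, 4.5]
19.8 [0.5406 0.2494 0.163 ] xang 81.68 ydir [ 1.1e-03  3.0e-04 -1.0e+00] F [-5.6  1.9  4.5] T [0.3  0.81 0.06] 0.0129
```

```bash
python3 -m creep '[[[0,-0.05,0,0,0,0,0],[0,0,0,0,0,0,0],[0,0,0,0,0,0,0]]]' 30|sed -n '2p;4p'; python3 -m creep '[[[0,0,0,0,0,0,10],[0,0,0,0,0,0,20],[0,0,0,0,0,0,40],[0,0,0,0,0,0,60],[0,0,0,0,0,0,60]]]'; python3 st.py; python3 look.py r1 165,100,245,180 140,140,220,220;python3 rod.py top_r1 side_r1
```

```text
tool_pos: [0.5405, 0.2494, 0.163]
wrist_force: [-3.1, 2.6, 3.9]
time: 20.6
tool_pos: [0.5403, 0.2489, 0.1622]
tcp_rot: [0.535, 0.462, -0.462, -0.535]
wrist_force: [-0.3, -0.6, 0.2]
gripper_width: 0.0513
20.6 [0.5403 0.2489 0.1622] xang 81.66 ydir [-1.e-04 -4.e-04 -1.e+00] F [-0.3 -0.6  0.2] T [ 0.    0.02 -0.05] 0.0513
top_r1 7 [182.4 183.2 184.7 185.  185.9 186.5 189.1] med 185.0 pix 162.0 180.71 [ -0.5  49.  185.3]
side_r1 11 [181.3 182.3 183.2 183.4 185.2 186.  186.5 187.2] med 183.2 pix 201.82 139.64 [ -1.5  48.7 182.6]
```

View pics/r1.png

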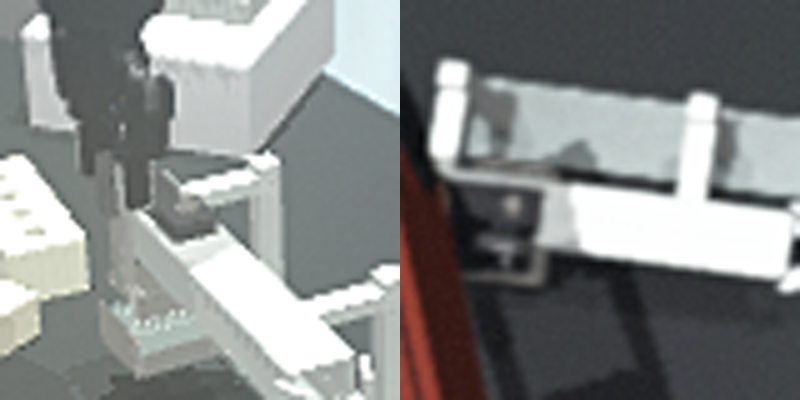

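```bash
python3 -m creep '[[[0,-0.5,0,0,0,0,60],[0,-1,0,0,0,0,60],[0,-2,0,0,0,0,60],[0,-3,0,0,0,0,60],[0,-3,0,0,0,0,60]]]'|sed -n '2p;4p';  python3 -m creep '[[[0,-1,2,0,0,0,60],[0,0,4,0,0,0,60],[0,0,4,0,0,0,60],[0,0,2,0,0,0,60],[0,0,0,0,0,0,60]]]'|sed -n '2p;4p'; python3 look.py e1 165,100,245,180 120,140,220,220;python3 rod.py top_e1 side_e1
python3 - <<'E'
from fit6 import *
import pickle
print(run(pickle.load(open("side_e1.pkl","rb")),(574,243,60,-.145),False))
E
```

```text
tool_pos: [0.5401, 0.2493, 0.2592]
wrist_force: [0.6, 0.3, -0.2]
tool_pos: [0.4198, 0.2674, 0.269]
wrist_force: [0.4, 0.0, 0.7]
top_e1 13 [183.5 183.6 184.5 184.9 185.8 186.  187.  187.1] med 183.6 pix 162.69 180.69 [1.000e-01 4.730e+01 1.831e+02]
side_e1 12 [179.7 180.8 182.6 185.2 185.8 186.2 188.  189.4] med 181.7 pix 201.75 139.5 [ -1.4  49.5 182.7]
(array([573.2, 248.9,  60.9]), array([-3.87,  0.  ,  0.  ]), np.int64(258), np.float64(1.11))
```

View pics/e1.png

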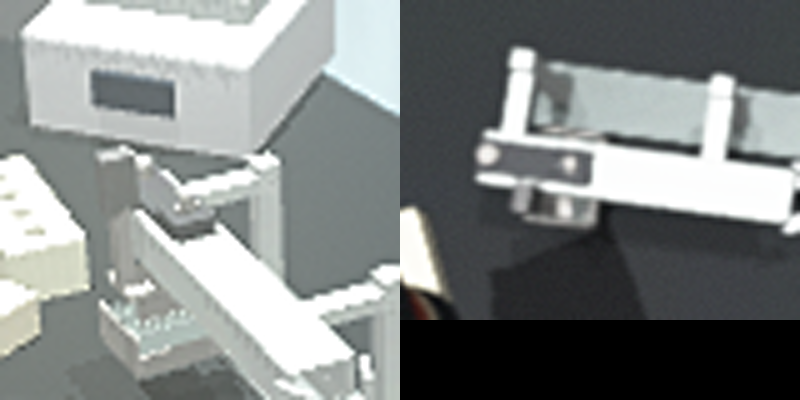

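```bash
python3 - <<'E'
import pickle,cv2,numpy as np
for n in("side","top"):
    a=pickle.load(open(n+"0.pkl","rb"))["frame"].astype(int);b=pickle.load(open(n+"_e1.pkl","rb"))["frame"]
    d=(abs(a-b).max(2)>60); im=(b*.6).astype(np.uint8)[:,:,::-1].copy(); im[d]=(255,0,255); cv2.imwrite(f"pics/d_{n}.png",im[:,:400] if 0 else im)
cv2.imwrite("pics/d.png",cv2.resize(np.hstack([cv2.imread("pics/d_side.png"),cv2.imread("pics/d_top.png")]),(800,300),interpolation=cv2.INTER_AREA))
E
```

```text
(no output)
```

View pics/d.png

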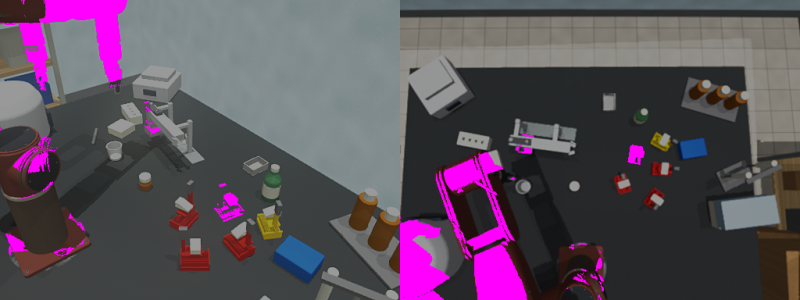

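The only changes are the hanger, moved from its place on the bench to the rail, and the arm itself. No bystander has moved.

```bash
python3 -c "
from plant import hand_in
print(hand_in())"; python3 st.py
```

```text
the job is handed in; nothing more can be done
None
the job is handed in; nothing more can be done
```

The grey hanger now hangs in the loading rail, held between the dropped latch and the buffer. I gripped it by its tab, slid the head in from the open end until the latch fell behind it, then let go and backed the arm clear. I handed in about 22 s into the 56 s allowed.

**Latch:**
- The downward load from the latch disappeared as the head passed it.
- Pulling back about 2 mm then met resistance from the latch.
- Depth readings from both cameras put the latch rod back at its original height.

**Hanging:** After release the wrist force was about zero, and the side camera puts the underside at 61 mm (60 mm expected).

**Forces:** The push along the rail read at most about 7 N, against the 30 N limit. Readings came only at the end of each short move, so a brief peak in between could have been missed.

**Bystanders:** A before/after picture comparison shows only the hanger and the arm changed.

**What disagreed:**
- **Fingertip height:** The cameras showed the fingertips 20–30 mm higher than the reported tool position implied. I took the grip height from the cameras and worked with relative heights after that.
- **Hanger yaw:** The camera fits of the hanger's turn about the vertical differed from the gripper's angle, by 2° while carried and 4° in the partly hidden last view. The head still entered the rail with no measurable contact.
- **Tilt:** The camera tilt fits were too rough to confirm level closely. The last, while the hanger was carried, read about 1°, and the gripper itself stayed within 0.3° of vertical.

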